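Start the powered pottery wheel from its bench console

ROBOT

A 7-joint arm with a two-finger parallel gripper is mounted at the origin on the work surface. World frame = base frame: x ahead of the robot, y to its left, z up, the work surface at z = 0. Lengths are in m, angles in rad, forces in N, time in s.
With the tool pointing down it reaches from about 0.425 to 1.025 m from the base axis. Payload 9.4 kg.
Tool frame: the origin (TCP) lies midway between the tips of the shut fingers; the grasp point (between the pads) lies 19 mm behind it; z points along the fingers, y is the direction in which the jaws open and shut (so a half turn about z gives the same grasp; the last joint's range is limited). The gripper opens to 85 mm and grips with 20 to 120 N. Pads are 22 mm wide; open, the fingers measure 114 mm over their backs; the gripper's body (76 mm by 85 mm) begins 54 mm behind the grasp point. The pads swing forward as they close: fully open they stand 13 mm farther back than shut.
Start: joints at [-1.248, 0.599, -0.003, 1.599, 0.002, 0.943, -0.08], TCP at [0.282, 0.668, 0.231] pointing down, gripper open.
Joint ranges: [-2.57, 2.57], [-0.35, 1.97], [-1.29, 1.29], [0.11, 2.56], [-1.05, 4.19], [0.11, 1.86], [-2.63, 2.63]. Speed limits (rad/s): [2.22, 2.22, 3.01, 3.01, 3.14, 3.14, 3.14].

INTERFACE

Orientations are given as a rotation vector (axis times angle).
In Python, from station import readout, viewer, workorder gives the robot as it stands.
- The arm moves only by the tool move_arm, never from a script. Its argument "steps" is a list of rows, each an object with "translation": the shift along the world's x, y, z in m, a list of three; "twist": the turn, a rotation vector about the world's x, y, z in degrees, a list of three. A call has 1 to 5 rows; each row shifts and turns the commanded pose from where the row before left it; what a row does not reach is not made up. A row lasts 1/10 s, in which the tool goes at most 50 mm and 8.59 degrees, less where a joint would pass 70% of its speed; a pose out of reach is approached as far as the arm can. A call is refused whole if a number of a shift passes 0.05 or a number of a turn 8.59, either way. A call with a gripper value outside its range is refused whole. "jaw" is the opening, from 0 (shut) to 1 (fully open), set as the call begins (left out, the last holds). The fingers move at their own pace and stop on an object; "newtons" is the grip in N (left out, the last holds). Time passes only in rows, so rows that do not move let the fingers close. It gives the time, the measured TCP pose, the force and the opening at its end, in the units of the state.
- readout.read_state(): the state, without advancing time (a new reading comes with each control period).
- viewer.camera(name): name is "scene" or "top" or "wrist"; returns (picture, depth): 480x640x3 uint8, red, green, blue; 480x640 float32, m along the optical axis (not along the pixel's ray), 0 where there is no reading.
- viewer.camera_info(name): a dict with "fx", "fy", "cx", "cy" (pixels), "k1" (the pictures are not rectified: a ray, as slopes to the right and down, at radius r is drawn at 1 + k1 r^2 times it, then the intrinsics apply), "rvec" (rotation vector, rad) and "tvec" (3), from world to camera coordinates, as OpenCV has them. Camera axes: x right, y down, z forward; pixel columns grow to the right and rows downward; lengths in m; the calibration is good to about 2 mm. A picture is of the moment at which its call begins: read the wrist's pose just before it. camera_info takes no time and is no camera call; for the wrist camera it gives the pose at the moment of the call.
- workorder.hand_in(): hands the job in, once; it reports no verdict.
The state is a dict: "clock": time; "joint_pos": joint angles; "dq": joint speeds; "joint_torque": joint torques, N m; "ee_pos": TCP position; "tool_rot": TCP orientation; "wrist_force": force on the tool from outside, world axes, zero at the start; "torque": the same for the moment, N m; "width": opening from 0.0 (shut) to 1.0 (fully open).
Only numpy, scipy, OpenCV 4.12 (cv2) and the standard library are available. Lean on these libraries where they do the work, as an engineer would, in place of code of your own. Each camera call takes 0.05 s, during which the arm holds its last target.

TASK

Start the pottery wheel from the console on the bench: press the raised far end of the rocker switch down until it has tipped fully over, then push the long bar key fully in so that it stays down, then press the round flat-topped start button fully in, hold it in for about a second and let it come back up. Keep to that order. Only press with the fingertips: pick nothing up, and leave the speed knob (the round one with a pointer line) and the things standing around the console as they are.

Things in the scene. Friction and masses are not known exactly. Their poses are not given: they have to be found in the camera images.
- console: Low aluminium console, 130 mm deep (its x), 450 wide (its y), 45 high, fixed. Origin: centre of its underside, on the bench; x points to its far side, away from the robot, turned up to 0.3 rad. Four grey modules, 85 x 95 x 20 mm, stand on it in a row along y, 105 mm apart, square with it, tops 65 mm above the bench; rocker, key, start and knob are in any order.
- rocker_far_end (a point): The place to press: on the top face of the rocker, mid width, 22 mm from its pivot towards the console's far side. The rocker is a black plate 60 mm long (console x), 34 wide, 12 thick, pivoted (about console y) in its middle, 73 mm above the bench. This point moves with it: about 84 mm above the bench when off, 74 when fully on.
- rocker (a joint): Rocker angle, rad: 0 = off (far end raised, near end low), 0.44 = fully on (far end low, at its stop). Starts at 0 to 0.06. It has friction and no spring, takes about 3 N at the far-end point, and stays where it is left; it counts as on above 0.36.
- key_top (a point): Centre of the top face of the long bar key: a black bar 24 mm (console x) by 70 mm (console y), its top 79 mm above the bench when out, 71 mm when in. The point moves with the key.
- key (a joint): How far the bar key is pushed down, m: 0 = out, 0.008 = fully in (stop). Starts at 0 to 0.0015. It takes about 3 N, has no spring and stays where it is left; it counts as in above 0.0065.
- start_top (a point): Centre of the flat top of the round start button, black, 36 mm in diameter with an aluminium collar of 50 mm round its foot (collar top 71 mm above the bench), its top 81 mm above the bench when out, 75 mm when fully in. The point moves with the button.
- start (a joint): How far the start button is pressed, m: 0 = out, 0.006 = fully in (stop). A spring pushes back with 1.4 N at the start of travel and 4 N at the end and returns it when let go; it counts as pressed above 0.0045.
- knob_pointer (a point): Outer end of the aluminium pointer line on the speed knob: 18 mm from the knob's axis, on its top, 88 mm above the bench. The knob is black, 40 mm in diameter. Points in any direction at the start. Not to be turned.
- tumbler: Dark metal drinking tumbler with a black lid, 66 mm in diameter, 165 mm tall, standing loose beside the console's left end. Origin: centre of its underside, z up. Not to be disturbed.
- stamp: Small terracotta clay stamp, 30 mm in diameter, 52 mm tall, standing loose on the near side of the console. Origin: centre of its underside, z up. Not to be disturbed.
- bowl: Small white test bowl, 84 mm across, 45 mm high, standing loose on the far side of the console. Origin: centre of its underside, z up. Not to be disturbed.
- sander: Cork sanding block, 50 x 90 x 28 mm, lying loose on the far side of the console. Origin: centre of its underside, z up. Not to be disturbed.

How it is judged:
On the way, in this order (a step that is already met when the one before it is completed fails the run):
1. the rocker is tipped fully over to on (value of joint rocker above 0.36 rad), for 0.2 s.
2. the bar key is fully in (value of joint rocker above 0.36 rad and value of joint key above 0.0065 m), for 0.2 s.
3. the start button is held fully in (for at least 0.7 s) (all of step 2 and value of joint start above 0.0045 m), for 0.7 s.
At the end, for the whole second after the job is handed in: Rocker on (above 0.36 rad), bar key in (above 6.5 mm), start button back out (below 1 mm), the knob's pointer within 6 mm and every loose thing within 20 mm of where it began, at rest (all of step 2 and value of joint start below 0.001 m and distance of each of tumbler, stamp, bowl, sander from where it was at the start of the episode below 0.02 m and linear speed of each of tumbler, stamp, bowl, sander below 0.02 m/s and distance of knob_pointer from where it was at the start of the episode below 0.006 m); the robot touches nothing.
It fails at once if the bar key is pressed (3 mm or more) while the rocker is not on (value of joint key above 0.003 m and not (value of joint rocker above 0.36 rad)).
It fails at once if the start button is pressed (2 mm or more) while the rocker is not on or the bar key not in (value of joint start above 0.002 m and not (value of joint rocker above 0.36 rad and value of joint key above 0.0065 m)).
It fails at once if the speed knob is turned (pointer moves 6 mm or more) (distance of knob_pointer from where it was at the start of the episode above 0.006 m).
It fails at once if a thing standing by is lifted, carried or pushed 20 mm or more (distance of any of tumbler, stamp, bowl, sander from where it was at the start of the episode above 0.02 m).
It fails at once if the tumbler or the stamp is tipped (angle between any of tumbler, stamp's own z axis and vertical above 0.3 rad).
It also fails if it takes over 50 s, if anything falls off the work surface, if the arm or the gripper's body presses on something with over 40 N, if the wrist force passes 120 N, or if a joint passes its speed limit or range.

## Working session

There is one attempt and no reset: what is moved stays moved. The work goes in short steps, Python scripts to look and compute and a tool call to move; the robot and the scene stay as the last step left them, time stands still between calls to the robot, and variables do not carry over. Pictures are saved under pics/ and viewed, and the job is handed in when it is done.

Besides the shell and the picture viewer there is one more tool, called as name([rows], argument=value, ...), one row to a line, values as JSON. move_arm: Moves the arm, as the interface text tells. Its arguments: {"type":"object","properties":{"steps":{"type":"array"},"jaw":{"type":"number"},"newtons":{"type":"number"}},"required":["steps"]}

```bash
mkdir -p pics; cat > h.py <<'E'
import numpy as np, cv2
from station import readout, viewer, workorder
def shot(name,fn):
    info=viewer.camera_info(name); p,d=viewer.camera(name)
    cv2.imwrite('pics/%s.png'%fn,p[:,:,::-1]); np.savez('pics/%s.npz'%fn,p=p,d=d,**{k:np.array(v) for k,v in info.items()})
    return p,d,info
def load(fn): return np.load('pics/%s.npz'%fn)
def rays(z,uv):
    uv=np.array(uv,float).reshape(-1,1,2); K=np.array([[z['fx'],0,z['cx']],[0,z['fy'],z['cy']],[0,0,1]],float)
    q=cv2.undistortPoints(uv,K,np.array([float(z['k1']),0,0,0])).reshape(-1,2)
    R=cv2.Rodrigues(np.array(z['rvec'],float))[0]; t=np.array(z['tvec'],float).ravel()
    return -R.T@t, np.c_[q,np.ones(len(q))]@R
def plane(z,uv,h):
    c,d=rays(z,uv); h=np.asarray(h,float)
    return c+d*((h-c[2])/d[:,2])[:,None]
def bydepth(z,uv):
    c,d=rays(z,uv); uv=np.array(uv).reshape(-1,2).astype(int)
    return c+d*z['d'][uv[:,1],uv[:,0]][:,None]
E
python3 - <<'E'
from h import *
print(readout.read_state())
for n in('scene','top','wrist'): shot(n,n+'0')
E
```

```text
{'clock': 0.0, 'joint_pos': array([-1.24769724,  0.60011466, -0.0025467 ,  1.60012113,  0.00179651,
        0.942928  , -0.07979005]), 'dq': array([ 0.00240723,  0.00099973, -0.0006719 ,  0.00135829, -0.002141  ,
        0.00176084, -0.0012709 ]), 'joint_torque': array([ 3.40996394e-04, -7.76460528e+01,  1.56502448e+00, -2.57993120e+01,
        1.23067887e-02,  9.16444202e-03, -2.80818057e-05]), 'ee_pos': array([0.28202178, 0.6673823 , 0.2304276 ]), 'tool_rot': array([-6.23687452e-01, -3.07888275e+00,  2.44913030e-03]), 'wrist_force': array([0.08491606, 0.18179015, 0.1555849 ]), 'torque': array([-0.03805053, -0.02804099,  0.03484989]), 'width': 0.9967027529938841}
```

View pics/scene0.png

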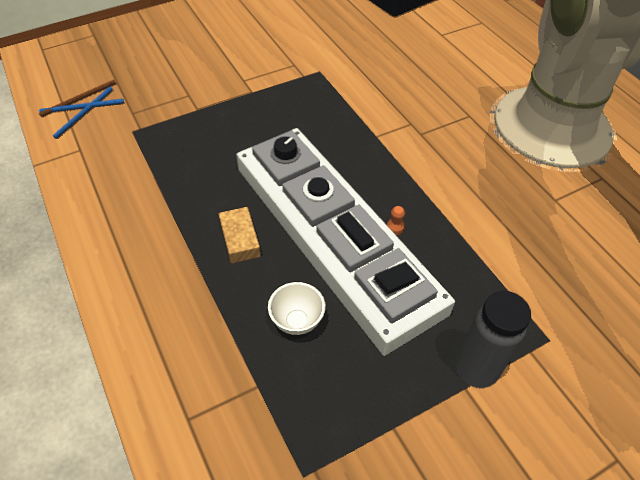

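View pics/top0.png

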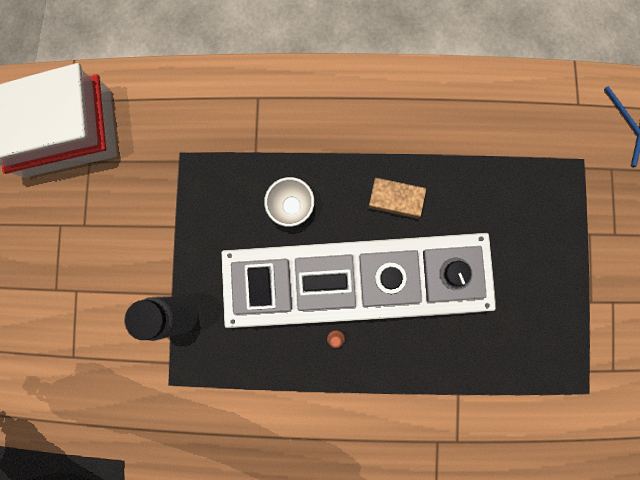

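View pics/wrist0.png

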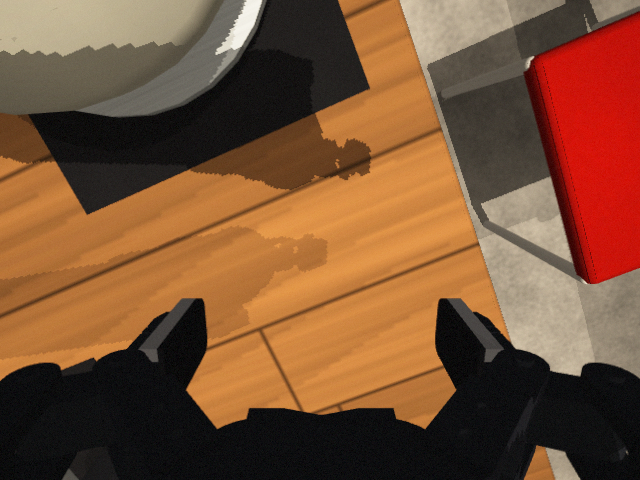

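The top view shows, left to right, the rocker (260,286), key (325,282), start (391,278) and knob (456,273). The tumbler is at (148,318), the stamp at (336,339), the bowl at (289,203) and the sander at (397,198).

```bash
cat > m.py <<'E'
from h import *
z=load('top0'); p=z['p']; hsv=cv2.cvtColor(p,cv2.COLOR_RGB2HSV)
for u,v in [(260,286),(325,282),(391,278),(458,265),(285,300),(240,240),(305,262)]: print((u,v),p[v,u],hsv[v,u],bydepth(z,[(u,v)]).round(4))
g=hsv[:,:,2].astype(int)
# dark controls
roi=np.zeros(g.shape,np.uint8); roi[235:325,225:493]=1
white=((g>185)&(hsv[:,:,1]<40)).astype(np.uint8)
cs,_=cv2.findContours(white*roi if 0 else white,cv2.RETR_EXTERNAL,cv2.CHAIN_APPROX_NONE)
con=[c for c in cs if cv2.pointPolygonTest(c,(293,285),False)>0 and cv2.contourArea(c)>5000][0]
W=plane(z,con[:,0],.045)[:,:2].astype(np.float32)
r=cv2.minAreaRect(W*1000); print('console',r)
dark=((g<60).astype(np.uint8))*roi
cs,_=cv2.findContours(dark,cv2.RETR_EXTERNAL,cv2.CHAIN_APPROX_NONE)
for c in cs:
    if cv2.contourArea(c)<200: continue
    u=c[:,0].mean(0); h={0:.078,1:.079,2:.081,3:.088}[int((u[0]-225)//66)]
    w=plane(z,c[:,0],h)[:,:2].astype(np.float32)*1000
    print(u,h,cv2.minAreaRect(w))
mod=((g>90)&(g<175)&(hsv[:,:,1]<40)).astype(np.uint8)*roi
cs,_=cv2.findContours(mod,cv2.RETR_EXTERNAL,cv2.CHAIN_APPROX_NONE)
for c in cs:
    if cv2.contourArea(c)<1000: continue
    w=plane(z,c[:,0],.065)[:,:2].astype(np.float32)*1000
    print('mod',c[:,0].mean(0),cv2.minAreaRect(w))
E
python3 m.py
```

```text
(260, 286) [38 35 33] [12 34 38] [[0.5187 0.1985 0.0779]]
(325, 282) [53 52 52] [ 0  5 53] [[0.5273 0.0955 0.0787]]
(391, 278) [54 51 53] [160  14  54] [[ 0.5356 -0.008   0.0794]]
(458, 265) [51 50 50] [ 0  5 51] [[ 0.5573 -0.1115  0.0877]]
(285, 300) [158 154 152] [ 10  10 158] [[0.4973 0.1595 0.0648]]
(240, 240) [48 46 44] [15 21 48] [[0.5989 0.2492 0.0038]]
(305, 262) [159 155 153] [ 10  10 159] [[0.559  0.1289 0.0646]]
console ((532.0250244140625, 44.16741943359375), (128.1751708984375, 447.3531188964844), 4.815943241119385)
[394.14868106 320.97122302] 0.081 ((473.4571838378906, -9.115020751953125), (20.315977096557617, 316.35870361328125), 1.0511480569839478)
[324.51818182 282.15454545] 0.079 ((526.8836669921875, 96.32460021972656), (23.429285049438477, 68.83353424072266), 4.724585056304932)
[390.90163934 278.08196721] 0.081 ((536.3175659179688, -8.580156326293945), (32.87043380737305, 32.87626266479492), 0.662542462348938)
[259.0625 286.0625] 0.078 ((518.399658203125, 199.90859985351562), (59.986351013183594, 34.37303924560547), 5.123015880584717)
[458.15686275 274.43137255] 0.088 ((544.3900146484375, -110.08123779296875), (41.140663146972656, 41.385894775390625), 64.3476791381836)
[329.60986547 238.52242152] 0.079 ((590.6666259765625, 85.3806381225586), (22.606964111328125, 344.8249206542969), 0.979436993598938)
mod [261.41363636 287.18636364] ((517.5528564453125, 199.43727111816406), (86.9620132446289, 97.1883544921875), 4.952249526977539)
mod [325.15207373 282.8202765 ] ((526.1177368164062, 95.96279907226562), (87.07263946533203, 94.06100463867188), 4.978211879730225)
mod [389.82272727 278.80454545] ((534.8304443359375, -8.179950714111328), (87.65817260742188, 95.34440612792969), 4.950357437133789)
mod [453.52212389 275.15486726] ((544.4281616210938, -111.89675903320312), (87.54652404785156, 96.79174041748047), 3.0128307342529297)
```

Results: console yaw is about 4.85°, rocker pivot (0.518,0.200), key (0.527,0.096), start (0.536,-0.0085). The press point on the rocker is (0.540,0.2015). First I'll shut the jaws, rise and yaw about +27.7°.

move_arm([
  {"translation":[0,0,0.02],"twist":[0,0,5.5]},
  {"translation":[0,0,0.02],"twist":[0,0,5.5]},
  {"translation":[0.01,-0.02,0.01],"twist":[0,0,5.5]},
  {"translation":[0.02,-0.03,0],"twist":[0,0,5.5]},
  {"translation":[0.02,-0.03,0],"twist":[0,0,5.7]},
], jaw=0, newtons=30)

```text
clock: 0.65
ee_pos: [0.3322, 0.5872, 0.2813]
tool_rot: [-0.14, 3.138, 0.0]
wrist_force: [0.5, -0.7, 0.4]
width: 0.146
```

```bash
cat > w.py <<'E'
from h import *
import sys
from scipy.spatial.transform import Rotation as Ro
s=readout.read_state(); R=Ro.from_rotvec(s['tool_rot']).as_matrix()
print(s['clock'],s['ee_pos'].round(4),'F',s['wrist_force'].round(2),'w',round(s['width'],3),'tool y ang',np.degrees(np.arctan2(R[1,1],R[0,1])).round(2),'z',R[:,2].round(4))
T={'r':(.5398,.2016),'k':(.5267,.0962),'s':(.5358,-.0085)}
for k,v in T.items(): print(k,(np.array(v)-s['ee_pos'][:2]).round(4))
E
python3 w.py; python3 - <<'E'
from h import *
z=load('top0'); hsv=cv2.cvtColor(z['p'],cv2.COLOR_RGB2HSV)
print('tumbler lid',plane(z,[(146,319)],.165))
E
```

```text
0.65 [0.3322 0.5872 0.2813] F [ 0.49 -0.65  0.39] w 0.146 tool y ang 95.1 z [ 1.e-04  1.e-04 -1.e+00]
r [ 0.2076 -0.3856]
k [ 0.1945 -0.491 ]
s [ 0.2036 -0.5957]
tumbler lid [[0.46674406 0.34782489 0.165     ]]
```

move_arm([
  {"translation":[0.021,-0.0385,0],"twist":[0,0,0]},
  {"translation":[0.021,-0.0385,0],"twist":[0,0,0]},
  {"translation":[0.021,-0.0385,0],"twist":[0,0,0]},
  {"translation":[0.021,-0.0385,0],"twist":[0,0,0]},
  {"translation":[0.021,-0.0385,0],"twist":[0,0,0]},
])

```text
clock: 1.15
ee_pos: [0.4378, 0.3935, 0.2812]
tool_rot: [0.131, -3.139, 0.0]
wrist_force: [-0.3, 0.5, 0.2]
width: -0.0
```

move_arm([
  {"translation":[0.0205,-0.0385,0],"twist":[0,0,0]},
  {"translation":[0.0205,-0.0385,0],"twist":[0,0,0]},
  {"translation":[0.0205,-0.0385,0],"twist":[0,0,0]},
  {"translation":[0.0205,-0.0385,0],"twist":[0,0,0]},
  {"translation":[0.0205,-0.0385,0],"twist":[0,0,0]},
])

```text
clock: 1.65
ee_pos: [0.5402, 0.2011, 0.2812]
tool_rot: [0.131, -3.139, 0.0]
wrist_force: [0.9, 0.6, 0.8]
width: -0.002
```

move_arm([
  {"translation":[0,0,-0.04],"twist":[0,0,0]},
  {"translation":[0,0,-0.04],"twist":[0,0,0]},
  {"translation":[0,0,-0.03],"twist":[0,0,0]},
  {"translation":[0,0,-0.03],"twist":[0,0,0]},
  {"translation":[0,0,0],"twist":[0,0,0]},
])

```text
clock: 2.15
ee_pos: [0.5376, 0.2019, 0.1379]
tool_rot: [0.131, -3.133, 0.004]
wrist_force: [-1.1, -0.0, 0.3]
width: -0.002
```

```bash
python3 w.py; python3 - <<'E'
from h import *
for n in('scene','top','wrist'): shot(n,n+'1')
a=cv2.imread('pics/scene1.png')[180:400,280:560]; b=cv2.imread('pics/wrist1.png')
a=cv2.resize(a,None,fx=1.4,fy=1.4); b=cv2.resize(b,(400,308)); cv2.imwrite('pics/c1.png',np.hstack([a,b]))
E
```

```text
2.15 [0.5376 0.2019 0.1379] F [-1.08 -0.02  0.28] w -0.002 tool y ang 94.81 z [-0.006  -0.0027 -1.    ]
r [ 0.0022 -0.0003]
k [-0.0109 -0.1057]
s [-0.0018 -0.2104]
```

View pics/c1.png

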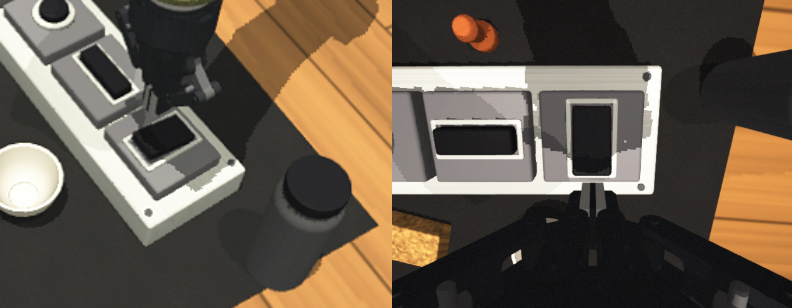

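The crops show the shut fingers lined up with the rocker's width, over its far side (wrist crop, tip at about (592,185)). The tumbler and stamp are untouched. Now I'll descend.

move_arm([
  {"translation":[0.001,0,-0.015],"twist":[0,0,0]},
  {"translation":[0.001,0,-0.015],"twist":[0,0,0]},
  {"translation":[0,0,-0.01],"twist":[0,0,0]},
  {"translation":[0,0,-0.004],"twist":[0,0,0]},
  {"translation":[0,0,0],"twist":[0,0,0]},
])

```text
clock: 2.8
ee_pos: [0.5419, 0.203, 0.0977]
tool_rot: [-0.132, 3.138, 0.0]
wrist_force: [0.6, -0.0, 0.1]
width: -0.0
```

```bash
python3 w.py; python3 - <<'E'
from h import *
shot('scene','scene2')
a=cv2.imread('pics/scene2.png')[200:340,330:470]; cv2.imwrite('pics/c2.png',cv2.resize(a,None,fx=4,fy=4))
E
```

```text
2.8 [0.5419 0.203  0.0977] F [ 0.65 -0.01  0.06] w -0.0 tool y ang 94.8 z [ 4.e-04  1.e-04 -1.e+00]
r [-0.0021 -0.0014]
k [-0.0152 -0.1068]
s [-0.0061 -0.2115]
```

View pics/c2.png

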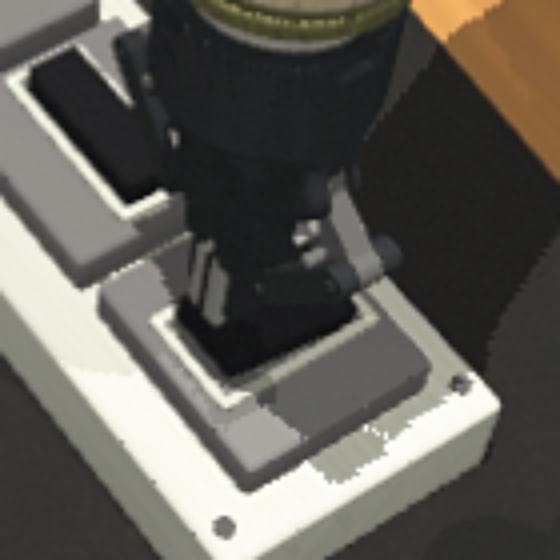

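The fingers are about 13 mm above the rocker's far end (crop (215,300)), well clear of the key. I'll press slowly.

move_arm([
  {"translation":[-0.001,0,-0.004],"twist":[0,0,0]},
  {"translation":[0,0,-0.004],"twist":[0,0,0]},
  {"translation":[0,0,-0.003],"twist":[0,0,0]},
  {"translation":[0,0,-0.003],"twist":[0,0,0]},
  {"translation":[0,0,0],"twist":[0,0,0]},
])

```text
clock: 3.35
ee_pos: [0.5411, 0.2029, 0.083]
tool_rot: [-0.131, 3.138, 0.0]
wrist_force: [0.2, -0.8, 1.0]
width: 0.001
```

move_arm([
  {"translation":[0,0,-0.002],"twist":[0,0,0]},
  {"translation":[0,0,-0.002],"twist":[0,0,0]},
  {"translation":[0,0,-0.002],"twist":[0,0,0]},
  {"translation":[0,0,0],"twist":[0,0,0]},
])

```text
clock: 3.75
ee_pos: [0.5416, 0.203, 0.0774]
tool_rot: [-0.131, 3.137, 0.001]
wrist_force: [3.1, -0.4, 2.5]
width: -0.001
```

move_arm([
  {"translation":[0,0,-0.001],"twist":[0,0,0]},
  {"translation":[0,0,-0.001],"twist":[0,0,0]},
  {"translation":[0,0,0],"twist":[0,0,0]},
])

```text
clock: 4.05
ee_pos: [0.5419, 0.2031, 0.0757]
tool_rot: [-0.131, 3.137, 0.001]
wrist_force: [5.9, 0.7, 4.4]
width: -0.002
```

move_arm([
  {"translation":[0,0,-0.001],"twist":[0,0,0]},
  {"translation":[0,0,-0.001],"twist":[0,0,0]},
  {"translation":[0,0,0],"twist":[0,0,0]},
])

```text
clock: 4.35
ee_pos: [0.5421, 0.2031, 0.0751]
tool_rot: [-0.131, 3.136, 0.001]
wrist_force: [2.1, -1.6, 22.3]
width: 0.002
```

The force jumped to 22 N, so the rocker is at its stop. I'll lift and check.

move_arm([
  {"translation":[0,0,0],"twist":[0,0,0]},
  {"translation":[0,0,0.01],"twist":[0,0,0]},
  {"translation":[0,0,0.03],"twist":[0,0,0]},
  {"translation":[0,-0.02,0.03],"twist":[0,0,0]},
  {"translation":[0,-0.04,0],"twist":[0,0,0]},
])

```text
clock: 4.85
ee_pos: [0.5412, 0.146, 0.1462]
tool_rot: [-0.139, 3.135, 0.004]
wrist_force: [1.4, -0.2, -0.8]
width: 0.003
```

move_arm([
  {"translation":[-0.008,-0.03,0],"twist":[0,0,0]},
  {"translation":[-0.007,-0.017,0],"twist":[0,0,0]},
  {"translation":[0,0,0],"twist":[0,0,0]},
  {"translation":[0,0,0],"twist":[0,0,0]},
])

```text
clock: 5.25
ee_pos: [0.5253, 0.0966, 0.1431]
tool_rot: [0.132, -3.138, -0.001]
wrist_force: [0.8, 0.1, 0.6]
width: -0.001
```

```bash
python3 w.py; python3 - <<'E'
from h import *
for n in('scene','top','wrist'): shot(n,n+'3')
for f in ('top0','top3'):
    z=load(f)
    # profile along the rocker: points from pivot
    c=np.array([.518,.1998]); ex=np.array([np.cos(.0846),np.sin(.0846)])
    R=cv2.Rodrigues(z['rvec'])[0]
    out=[]
    for s in (-24,-16,-8,0,8,16,24):
        P=np.r_[c+ex*s/1000,.077]; K=np.array([[z['fx'],0,z['cx']],[0,z['fy'],z['cy']],[0,0,1]],float)
        uv=cv2.projectPoints(P[None],z['rvec'],z['tvec'],K,np.array([float(z['k1']),0,0,0]))[0].reshape(-1,2).round()
        out.append(bydepth(z,uv)[0,2])
    print(f,np.round(out,4))
a=cv2.imread('pics/scene3.png')[180:360,300:480]; b=cv2.imread('pics/wrist3.png')
cv2.imwrite('pics/c3.png',np.hstack([cv2.resize(a,(360,360)),cv2.resize(b,(440,360))]))
E
```

```text
5.25 [0.5253 0.0966 0.1431] F [0.83 0.07 0.63] w -0.001 tool y ang 94.81 z [-8.e-04  5.e-04 -1.e+00]
r [0.0145 0.105 ]
k [ 0.0014 -0.0004]
s [ 0.0105 -0.1051]
top0 [0.0735 0.0773 0.0745 0.0771 0.0811 0.0824 0.0849]
top3 [0.5585 0.5536 0.5479 0.5413 0.5364 0.5352 0.5318]
```

View pics/c3.png

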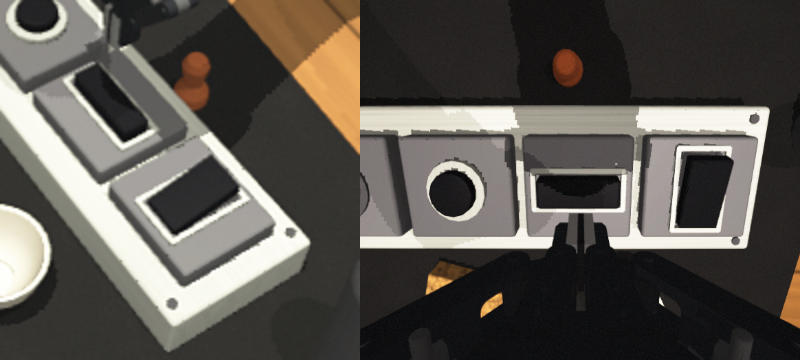

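The rocker (wrist crop (705,190), scene crop (195,195)) now has its near end raised. I'll check its angle from the depth.

```bash
cat > prof.py <<'E'
from h import *
import sys
def prof(f,c,ss,hz,yoff=(-8,-4,0,4,8)):
    z=load(f); c=np.array(c); ex=np.array([np.cos(.0846),np.sin(.0846)]); ey=np.array([-ex[1],ex[0]])
    K=np.array([[z['fx'],0,z['cx']],[0,z['fy'],z['cy']],[0,0,1]],float); out=[]
    for s in ss:
        P=np.array([np.r_[c+ex*s/1000+ey*y/1000,hz] for y in yoff])
        uv=cv2.projectPoints(P,z['rvec'],z['tvec'],K,np.array([float(z['k1']),0,0,0]))[0].reshape(-1,2).round().astype(int)
        ok=(uv[:,0]>=0)&(uv[:,0]<640)&(uv[:,1]>=0)&(uv[:,1]<480)
        out.append(np.median(bydepth(z,uv[ok])[:,2]) if ok.any() else np.nan)
    return np.round(out,4)
if __name__=='__main__':
    ss=[-24,-16,-8,0,8,16,24]
    for f in('top0','scene0','scene3','wrist3'):
        h=prof(f,(.518,.1998),ss,.077); print(f,h,'angle',round(.22-np.arctan(np.polyfit(np.array(ss)/1000,h,1)[0]),3))
E
python3 prof.py
```

```text
top0 [0.0737 0.0749 0.0774 0.0774 0.0807 0.0824 0.0845] angle -0.003
scene0 [0.0728 0.0745 0.0775 0.0776 0.0795 0.0817 0.0836] angle 0.005
scene3 [0.0843 0.0822 0.0809 0.0791 0.0781 0.0755 0.0749] angle 0.416
wrist3 [0.0848 0.0834 0.0811 0.0802 0.0779 0.0762 0.0736] angle 0.445
```

The rocker is fully on, at about 0.42–0.445 rad. Now the key.

move_arm([
  {"translation":[0.001,0,-0.02],"twist":[0,0,0]},
  {"translation":[0,0,-0.02],"twist":[0,0,0]},
  {"translation":[0,0,-0.01],"twist":[0,0,0]},
  {"translation":[0,0,-0.004],"twist":[0,0,0]},
  {"translation":[0,0,0],"twist":[0,0,0]},
])

```text
clock: 5.9
ee_pos: [0.5265, 0.0963, 0.0889]
tool_rot: [0.133, -3.138, 0.0]
wrist_force: [-0.1, 0.5, 0.1]
width: -0.001
```

move_arm([
  {"translation":[0,0,-0.003],"twist":[0,0,0]},
  {"translation":[0,0,-0.003],"twist":[0,0,0]},
  {"translation":[0,0,-0.003],"twist":[0,0,0]},
  {"translation":[0,0,-0.002],"twist":[0,0,0]},
  {"translation":[0,0,0],"twist":[0,0,0]},
])

```text
clock: 6.4
ee_pos: [0.5267, 0.0958, 0.0782]
tool_rot: [-0.131, 3.139, -0.0]
wrist_force: [-0.1, -0.5, -0.1]
width: 0.002
```

move_arm([
  {"translation":[0,0,-0.002],"twist":[0,0,0]},
  {"translation":[0,0,-0.002],"twist":[0,0,0]},
  {"translation":[0,0,-0.002],"twist":[0,0,0]},
  {"translation":[0,0,-0.001],"twist":[0,0,0]},
  {"translation":[0,0,0],"twist":[0,0,0]},
])

```text
clock: 6.9
ee_pos: [0.5267, 0.0959, 0.0711]
tool_rot: [0.131, -3.139, -0.0]
wrist_force: [-0.2, 0.0, 0.8]
width: -0.004
```

move_arm([
  {"translation":[0,0,-0.001],"twist":[0,0,0]},
  {"translation":[0,0,0],"twist":[0,0,0]},
])

```text
clock: 7.1
ee_pos: [0.5267, 0.0958, 0.0709]
tool_rot: [-0.131, 3.138, -0.0]
wrist_force: [-2.2, -0.5, 10.9]
width: -0.002
```

move_arm([
  {"translation":[0,0,-0.001],"twist":[0,0,0]},
  {"translation":[0,0,0],"twist":[0,0,0]},
  {"translation":[0,0,0],"twist":[0,0,0]},
])

```text
clock: 7.4
ee_pos: [0.5268, 0.0958, 0.0707]
tool_rot: [-0.131, 3.138, 0.0]
wrist_force: [-3.5, -2.2, 22.6]
width: -0.0
```

move_arm([
  {"translation":[0,0,0.02],"twist":[0,0,0]},
  {"translation":[0,0,0.04],"twist":[0,0,0]},
  {"translation":[0.003,-0.035,0.012],"twist":[0,0,0]},
  {"translation":[0.003,-0.04,0],"twist":[0,0,0]},
  {"translation":[0.003,-0.03,0],"twist":[0,0,0]},
])

```text
clock: 7.9
ee_pos: [0.5358, -0.0112, 0.1419]
tool_rot: [-0.13, 3.138, -0.001]
wrist_force: [0.9, 0.2, 0.3]
width: -0.005
```

move_arm([
  {"translation":[0,0,0],"twist":[0,0,0]},
  {"translation":[0,0,0],"twist":[0,0,0]},
])

```text
clock: 8.1
ee_pos: [0.5356, -0.0097, 0.1411]
tool_rot: [0.129, -3.139, -0.0]
wrist_force: [-1.0, 0.6, 0.8]
width: 0.002
```

```bash
python3 w.py; python3 - <<'E'
from h import *
for n in('scene','top','wrist'): shot(n,n+'4')
from prof import prof
for f in('scene0','scene4','top0','top4','wrist4'):
    print(f,'rocker',prof(f,(.518,.1998),[-24,-8,8,24],.077),'key',prof(f,(.5267,.0962),[-6,0,6],.073,(-20,-10,0,10,20)),'start',prof(f,(.5358,-.0085),[-8,0,8],.081))
a=cv2.imread('pics/scene4.png')[150:330,280:460]; b=cv2.imread('pics/wrist4.png')
cv2.imwrite('pics/c4.png',np.hstack([cv2.resize(a,(360,360)),cv2.resize(b,(440,360))]))
E
```

```text
8.1 [ 0.5356 -0.0097  0.1411] F [-1.01  0.64  0.85] w 0.002 tool y ang 94.69 z [-2.e-04  1.e-04 -1.e+00]
r [0.0042 0.2113]
k [-0.0089  0.1059]
s [0.0002 0.0012]
scene0 rocker [0.0728 0.0775 0.0795 0.0836] key [0.0787 0.0781 0.0783] start [0.0807 0.0807 0.0805]
scene4 rocker [0.0839 0.0795 0.0781 0.0743] key [0.0708 0.0706 0.0697] start [0.0809 0.0802 0.0804]
top0 rocker [0.0737 0.0774 0.0807 0.0845] key [0.0787 0.0787 0.0789] start [0.0802 0.0808 0.0812]
top4 rocker [0.0845 0.0817 0.0774 0.0733] key [0.0713 0.0711 0.0716] start [0.5058 0.5082 0.5077]
wrist4 rocker [nan nan nan nan] key [0.0708 0.0706 0.0709] start [0.0813 0.0811 0.081 ]
```

View pics/c4.png

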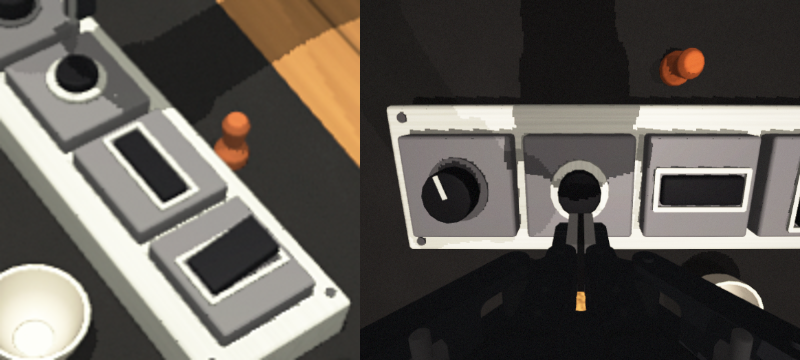

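The key is in (top at 71 mm), the rocker still on and the start button out. The fingers are over the start button (wrist crop (578,190)), with the knob well to the side. Now I'll press start.

move_arm([
  {"translation":[0,0.001,-0.02],"twist":[0,0,0]},
  {"translation":[0,0,-0.02],"twist":[0,0,0]},
  {"translation":[0,0,-0.01],"twist":[0,0,0]},
  {"translation":[0,0,-0.004],"twist":[0,0,0]},
  {"translation":[0,0,0],"twist":[0,0,0]},
])

```text
clock: 8.75
ee_pos: [0.5356, -0.0076, 0.087]
tool_rot: [0.133, -3.138, -0.0]
wrist_force: [0.9, -0.1, -0.9]
width: -0.002
```

move_arm([
  {"translation":[0,0,-0.003],"twist":[0,0,0]},
  {"translation":[0,0,-0.003],"twist":[0,0,0]},
  {"translation":[0,0,-0.003],"twist":[0,0,0]},
  {"translation":[0,0,-0.002],"twist":[0,0,0]},
  {"translation":[0,0,0],"twist":[0,0,0]},
])

```text
clock: 9.25
ee_pos: [0.5361, -0.0081, 0.0763]
tool_rot: [-0.131, 3.138, 0.0]
wrist_force: [0.5, -0.3, 4.0]
width: -0.001
```

move_arm([
  {"translation":[0,0,-0.0015],"twist":[0,0,0]},
  {"translation":[0,0,0],"twist":[0,0,0]},
])

```text
clock: 9.45
ee_pos: [0.5361, -0.0081, 0.0751]
tool_rot: [-0.131, 3.138, 0.0]
wrist_force: [0.5, 1.4, 5.6]
width: 0.0
```

move_arm([
  {"translation":[0,0,-0.001],"twist":[0,0,0]},
  {"translation":[0,0,0],"twist":[0,0,0]},
  {"translation":[0,0,0],"twist":[0,0,0]},
  {"translation":[0,0,0],"twist":[0,0,0]},
  {"translation":[0,0,0],"twist":[0,0,0]},
])

```text
clock: 9.95
ee_pos: [0.5362, -0.0081, 0.0749]
tool_rot: [-0.131, 3.137, -0.0]
wrist_force: [-1.6, 0.1, 16.9]
width: -0.005
```

move_arm([
  {"translation":[0,0,0],"twist":[0,0,0]},
  {"translation":[0,0,0],"twist":[0,0,0]},
  {"translation":[0,0,0],"twist":[0,0,0]},
  {"translation":[0,0,0],"twist":[0,0,0]},
  {"translation":[0,0,0],"twist":[0,0,0]},
])

```text
clock: 10.45
ee_pos: [0.5361, -0.0082, 0.0749]
tool_rot: [-0.131, 3.137, -0.0]
wrist_force: [-2.0, -0.4, 16.6]
width: 0.001
```

move_arm([
  {"translation":[0,0,0.01],"twist":[0,0,0]},
  {"translation":[0,0,0.03],"twist":[0,0,0]},
  {"translation":[0,0,0.04],"twist":[0,0,0]},
  {"translation":[0,0,0.04],"twist":[0,0,0]},
  {"translation":[-0.02,0,0.04],"twist":[0,0,0]},
])

```text
clock: 10.95
ee_pos: [0.5169, -0.0081, 0.2353]
tool_rot: [-0.131, 3.138, 0.0]
wrist_force: [-0.6, -0.7, -0.3]
width: 0.002
```

move_arm([
  {"translation":[-0.02,0,0.03],"twist":[0,0,0]},
  {"translation":[-0.02,0,0.01],"twist":[0,0,0]},
  {"translation":[0,0,0],"twist":[0,0,0]},
  {"translation":[0,0,0],"twist":[0,0,0]},
  {"translation":[0,0,0],"twist":[0,0,0]},
])

```text
clock: 11.45
ee_pos: [0.476, -0.0082, 0.2732]
tool_rot: [0.131, -3.138, -0.0]
wrist_force: [-0.1, 0.1, -0.2]
width: -0.001
```

```bash
python3 w.py; python3 - <<'E'
from h import *
for n in('scene','top','wrist'): shot(n,n+'5')
from prof import prof
for f in('scene0','scene5','wrist5'):
    print(f,'rocker',prof(f,(.518,.1998),[-24,-8,8,24],.077),'key',prof(f,(.5267,.0962),[-6,0,6],.073,(-20,-10,0,10,20)),'start',prof(f,(.5358,-.0085),[-8,0,8],.081))
a=cv2.imread('pics/scene5.png'); b=cv2.imread('pics/wrist5.png')
cv2.imwrite('pics/c5.png',np.hstack([cv2.resize(a,(400,300)),cv2.resize(b,(400,300))]))
E
```

```text
11.45 [ 0.476  -0.0082  0.2732] F [-0.15  0.12 -0.2 ] w -0.001 tool y ang 94.8 z [-7.e-04  0.e+00 -1.e+00]
r [0.0638 0.2098]
k [0.0507 0.1044]
s [ 0.0598 -0.0003]
scene0 rocker [0.0728 0.0775 0.0795 0.0836] key [0.0787 0.0781 0.0783] start [0.0807 0.0807 0.0805]
scene5 rocker [0.0857 0.0808 0.0772 0.074 ] key [0.0698 0.0699 0.0703] start [0.0809 0.0811 0.0806]
wrist5 rocker [0.0854 0.0814 0.0776 0.0734] key [0.071  0.0706 0.0708] start [0.0805 0.081  0.2782]
```

View pics/c5.png

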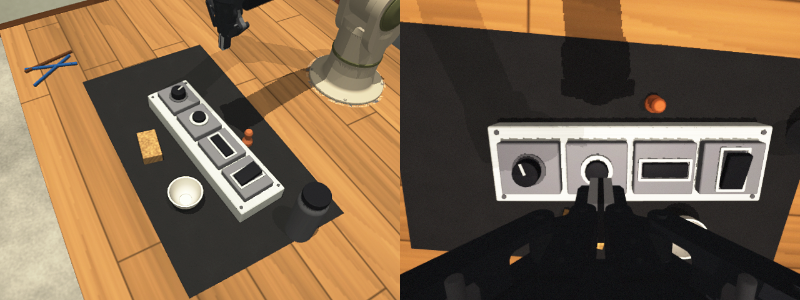

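The arm is clear above the console. The rocker is on, the key in and the start button back out. The loose things and the knob pointer look unchanged, so I'm handing in.

```bash
python3 - <<'E'
from h import *
a=load('scene0')['p'].astype(int);b=load('scene5')['p'].astype(int)
for n,(u,v) in dict(tumbler=(505,315),stamp=(397,218),bowl=(297,308),sander=(240,235),knob=(287,147)).items():
    print(n,np.abs(a-b)[v-15:v+15,u-15:u+15].mean().round(1))
print(workorder.hand_in())
E
```

```text
tumbler 1.5
stamp 3.9
bowl 2.7
sander 3.6
knob 7.0
the job is handed in; nothing more can be done
None
```

I pressed the three controls in order with the shut fingertips, lifted clear and handed the job in at about 11.5 s. No verdict was reported.

- **Rocker:** pressed at the far end until the force jumped to 22 N at the stop. Depth readings after it put it at about 0.42–0.445 rad.
- **Bar key:** pushed in to about 23 N. Its top then read about 71 mm above the bench, which is fully in.
- **Start button:** held at its stop (fingertips at 75 mm, about 17 N) for about 1 s. After release its top read about 81 mm, which is back out.

**Last checks:** rocker still on, key still in, start out, about 0 N on the wrist. Small image patches at the tumbler, stamp, bowl and sander barely changed between the first and last scene pictures.

**Less certain:**
- The knob patch changed a little more (7.0 against 1.5–3.9 for the others). I put that down to shadow, as the fingers never came near it, but I did not measure the pointer separately.
- The last scene-camera reading of the key top was about 1 mm lower than the wrist camera's, within the calibration.
- One wrist-depth reading at the start button was blocked by the finger.

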